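# Take the test gauge off the bench air coupler

## Robot

A 6-joint arm with a two-finger parallel gripper is mounted at the origin on the work surface. World frame = base frame: x ahead of the robot, y to its left, z up, the work surface at z = 0. Lengths are in m, angles in rad, forces in N, time in s.
With the tool pointing down it reaches from about 0.35 to 0.85 m from the base axis. Payload 8.1 kg.
Tool frame: the origin (TCP) lies at the very end of the fingers, on their centre line; the grasp point (between the pads) lies 19 mm behind it; z points along the fingers, y is the direction in which the jaws open and shut (so a half turn about z gives the same grasp; the last joint's range is limited). The gripper opens to 93 mm and grips with 3 to 60 N. Pads are 15 mm wide; open, the fingers measure 128 mm over their backs; the gripper's body (75 mm by 188 mm) begins 65 mm behind the grasp point.
Start: joints at [1.112, 0.13, 1.488, -0, 1.523, -0.085], TCP at [0.219, 0.559, 0.219] pointing down, gripper open.
Joint ranges: [-2.96, 2.96], [-0.89, 2.26], [0.02, 2.5], [-1.34, 4.48], [0, 2.73], [-2.66, 2.66]. Speed limits (rad/s): [2.39, 2.39, 2.79, 3.14, 3.14, 3.14].

## Interface

Orientations are given as a rotation vector (axis times angle).
In Python, from plant import robot gives the robot as it stands.
- The arm moves only by the shell command python3 -m inch 'ROWS' [FORCE]. ROWS is JSON, a list that holds one entry, the list of rows, each a list of 7 numbers: the shift along the tool's x, y, z in cm, then the turn, a rotation vector about the tool's x, y, z in degrees, then the gripper command: -1 is fully open, 1 is shut, values between are in proportion. A call has 1 to 5 rows; each row shifts and turns the commanded pose from where the row before left it, along the tool's axes as they then stand; what a row does not reach is not made up. A row lasts 1/10 s, in which the tool goes at most 50 mm and 8.59 degrees, less where a joint would pass 70% of its speed; a pose out of reach is approached as far as the arm can. A call with a gripper value outside its range is refused whole. The fingers move at their own pace and stop on an object; FORCE is the grip in N (left out, the last holds). Time passes only in rows, so rows that do not move let the fingers close. It gives the time, the measured TCP pose, the force and the opening at its end, in the units of the state.
- robot.read_state(): the state, without advancing time (a new reading comes with each control period).
- robot.read_camera(name): name is "scene" or "top" or "wrist"; returns a dict with "image" (420x560x3 uint8, blue, green, red), "K" (3x3 intrinsics, pixels), "R" (3x3) and "t" (3): a world point X has camera coordinates R X + t; the wrist camera has in their place "tool_from_camera" (4x4, takes a point from camera to tool coordinates, whose origin is the TCP and whose axes are the flange's). Camera axes: x right, y down, z forward; pixel columns grow to the right and rows downward; lengths in m; the calibration is good to about 2 mm. A picture is of the moment at which its call begins: read the wrist's pose just before it. There is no depth.
- robot.close_job(): hands the job in, once; it reports no verdict.
The state is a dict: "t": time; "q": joint angles; "dq": joint speeds; "joint_torque": joint torques, N m; "tool_pos": TCP position; "orientation": TCP orientation; "force": force on the tool from outside, world axes, zero at the start; "wrist_torque": the same for the moment, N m; "opening": finger opening in m.
Only numpy, scipy, OpenCV 4.12 (cv2) and the standard library are available. Lean on these libraries where they do the work, as an engineer would, in place of code of your own. Each camera call takes 0.05 s, during which the arm holds its last target. There are 200 camera calls.

## Task

The bench air is shut off and the pressure check is done: take the plug-in test gauge off the air manifold. Pull back the spring sleeve of the coupler it sits in until the gauge pops forward, let the sleeve snap home again, then draw the gauge out and lay it flat, dial up, in the large empty compartment of the blue parts tray, setting it down rather than dropping it. Leave the blanking plug in the other coupler, and do not push the ink tin, the palette knife or the ink roller about.

Things in the scene. Friction and masses are not known exactly. Their poses are not given: they have to be found in the camera images.
- manifold: Fixed air manifold: aluminium bar 40 x 230 x 40 mm (along its y) on two feet, top at 90 mm. Origin on the bench under its middle, z up. Two equal quick couplers stand out level from its -x face, pointing along -x, axes 70 mm above the bench, 120 mm apart (y = +60 and -60 mm). Bare coupler body, 24 mm thick, from x = -20 to -62 mm. Valve, red lever (top 106 mm), riser pipe at y = -115 to -210 mm.
- mouth_near (a point): Centre of the mouth of the coupler at manifold y = +60 mm (the one nearer the robot), on its axis 70 mm above the bench, 92 mm in front of the bar's middle. Bore 15 mm. Fixed.
- mouth_far (a point): The same point on the coupler at manifold y = -60 mm (the one farther from the robot).
- sleeve_near (a joint): Travel in m of the near coupler's spring sleeve: 0 = home (forward, locked), 0.009 = fully back. Pulled back towards the bar (manifold +x) against 9 N, rising to 14.4 N; springs home by itself when let go. The plug unlocks at about 5 mm; keep it fully back for half a second while an inner spring pushes the plug 9 mm out. Let go too early, the plug locks again.
- sleeve_far (a joint): The same for the far coupler. After popping out, a plug rests loosely in the bore with about 29 mm of its nose still inside, drooping slightly; it is then free to be drawn straight out.
- sleeve_near_grip (a point): Middle of the near coupler's sleeve, on its axis; moves with the sleeve. The sleeve is a knurled brass ring with a steel band at each end, 32 mm across its sides (34 mm over the bands), 30 mm long, its front end flush with the mouth when home. Free room of 40 mm or more at both sides and 50 mm beneath its middle.
- sleeve_far_grip (a point): The same for the far coupler.
- gauge: Test gauge, loose, about 0.14 kg, plugged into one of the couplers (it varies), dial up. Origin on the plug axis at the shoulder, within 1 mm of the coupler's mouth at the start. Its -x points out of the coupler, z up through the dial. A 14 mm steel nose reaches 39 mm along +x into the coupler; along -x come a 19 mm brass hexagon, 16 mm long, and the round black case. It can swivel in the coupler.
- gauge_case (a point): Centre of the gauge's round case: 44 mm diameter (upright cylinder, dial on its top face), 26 mm thick, so the bottom and top lie 13 mm below and above this point. 38 mm from the gauge's origin along its -x. Take it across the diameter.
- blank: Blanking plug with a blue 21 mm round cap, 25 mm long outside, in the other coupler, origin at its shoulder as on the gauge. To be left where it is.
- tray: Fixed blue steel parts tray 150 (x) x 250 (y) x 26 mm, walls 4 mm, floor 4 mm above the bench. Origin under its middle. A divider at y = -50 mm parts a small compartment with brass fittings (-y end) from a large empty one lined with black rubber.
- tray_big (a point): Middle of the floor of the tray's large compartment, 4 mm above the bench; same axes as the tray. The compartment is 142 (x) x 169 (y) mm inside.
- ink_tin: Loose bystander: aluminium ink tin with a lid, 77 mm diameter, 40 mm high, origin under its middle.
- knife: Loose bystander: palette knife lying flat, wooden handle (-x) and 26 mm wide steel blade (+x), 235 mm long, origin near its middle.
- roller: Loose bystander: ink roller, 110 mm black rubber roll 40 mm thick, with a wooden handle, origin on the bench under the roll's middle; the handle points along its -x, 180 mm long.
There are look-alikes about, which are no part of the job. What is shaped like the gauge but purple is not meant.

How it is judged:
On the way, in this order (a step that is already met when the one before it is completed fails the run):
1. the sleeve of the gauge's coupler is pulled back and the gauge has popped at least 6 mm forward (((y of gauge in the frame of manifold above 0 m and value of joint sleeve_near above 0.003 m and x of gauge in the frame of manifold between -0.125 and -0.099 m) or (y of gauge in the frame of manifold below 0 m and value of joint sleeve_far above 0.003 m and x of gauge in the frame of manifold between -0.125 and -0.099 m))), for 0.05 s.
2. the sleeve is let go and has snapped home (within 1.5 mm) (value of joint each of sleeve_near, sleeve_far below 0.0015 m and contact force between the fingers and manifold below 0.1 N), for 0.1 s.
At the end, for the whole second after the job is handed in: The gauge lies still and flat, dial up (tilt under 0.2 rad), on the floor of the large tray compartment, case wholly inside; both sleeves home within 1.5 mm; blanking plug seated (moved under 6 mm); tin, knife and roller moved under 30 mm (x of gauge_case in the frame of tray_big between -0.055 and 0.055 m and y of gauge_case in the frame of tray_big between -0.068 and 0.068 m and z of gauge_case in the frame of tray_big between 0.008 and 0.018 m and angle between gauge's own z axis and vertical below 0.2 rad and linear speed of gauge below 0.02 m/s and value of joint each of sleeve_near, sleeve_far below 0.0015 m and distance of blank from where it was at the start of the episode below 0.006 m and distance of each of ink_tin, knife, roller from where it was at the start of the episode below 0.03 m); the robot touches nothing.
It fails at once if the gauge is let go in the air (not held, clear of the couplers, its case more than 25 mm above where it would lie) (height (world z) of gauge_case above 0.042 m and contact force between the fingers and gauge below 0.02 N and distance between gauge and mouth_near above 0.05 m and distance between gauge and mouth_far above 0.05 m).
It fails at once if the gauge falls on the bench (faster than 0.6 m/s, not held, away from the tray) (linear speed of gauge above 0.6 m/s and contact force between the fingers and gauge below 0.02 N and horizontal distance between gauge_case and tray_big above 0.13 m).
It fails at once if the blanking plug in the other coupler is released or pulled out (moved more than 8 mm) (distance of blank from where it was at the start of the episode above 0.008 m).
It fails at once if the ink tin, the palette knife or the ink roller is pushed about (moved more than 30 mm) (distance of any of ink_tin, knife, roller from where it was at the start of the episode above 0.03 m).
It also fails if it takes over 51 s, if anything falls off the work surface, if the arm or the gripper's body presses on something with over 40 N, if the wrist force passes 120 N, or if a joint passes its speed limit or range.

## Working session

There is one attempt and no reset: what is moved stays moved. The work goes in short steps, Python scripts to look and compute and a shell command to move; the robot and the scene stay as the last step left them, time stands still between calls to the robot, and variables do not carry over. Pictures are saved under pics/ and viewed, about 8 in all and at most 12, crops included, and the job is handed in when it is done.

```bash
ls; mkdir -p pics
python3 - <<'E'
from plant import robot
import cv2,numpy as np
s=robot.read_state();print({k:np.round(v,4).tolist() for k,v in s.items()})
for n in("scene","top"):
    c=robot.read_camera(n);cv2.imwrite(f"pics/{n}0.png",c["image"]);print(n,c["K"],c["R"],c["t"])
    np.savez(f"cam_{n}.npz",K=c["K"],R=c["R"],t=c["t"])
E
```

```text
pics
{'t': 0.0, 'q': [1.1116, 0.1312, 1.4893, 0.0, 1.523, -0.0854], 'dq': [-0.001, -0.0005, 0.0005, 0.0002, 0.0007, -0.0007], 'joint_torque': [-0.0002, -55.9847, -49.1754, 0.0768, 0.0354, -0.0001], 'tool_pos': [0.2188, 0.5581, 0.2176], 'orientation': [-0.5836, -3.0864, 0.0028], 'force': [0.4329, 0.197, -0.2537], 'wrist_torque': [0.0303, -0.0808, -0.0434], 'opening': 0.0931}
scene [[400.45885997   0.         286.66771245]
 [  0.         400.45885997 201.99364557]
 [  0.           0.           1.        ]] [[-0.04854117  0.9988007  -0.00639667]
 [ 0.78443174  0.03415691 -0.61927389]
 [-0.61831271 -0.03507803 -0.78514899]] [-0.004928   -0.40235492  1.42113495]
top [[392.72018057   0.         278.16780237]
 [  0.         392.72018057 206.64273802]
 [  0.           0.           1.        ]] [[ 0.02689343 -0.99954284 -0.01381508]
 [-0.98406903 -0.02404241 -0.17615366]
 [ 0.17574099  0.01833237 -0.98426573]] [0.03837891 0.58898198 0.73130339]
```

View pics/scene0.png

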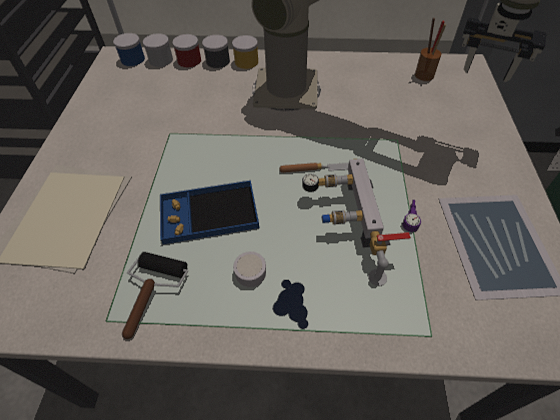

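View pics/top0.png

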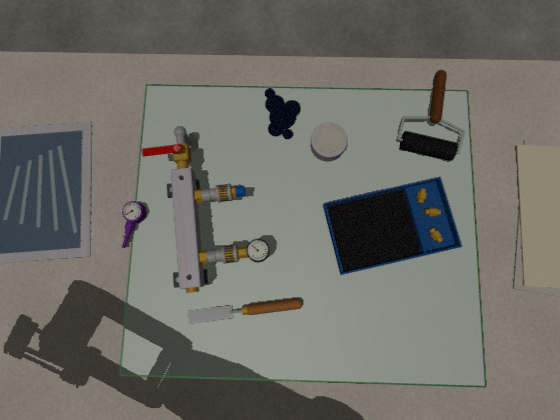

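The gauge candidates are the white dial with black case in the near coupler (top 258,250; scene 311,183) and the purple look-alike lying loose (top 132,211). The first fits the description: black case, plugged in. The blank (blue cap) is in the far coupler. I'll confirm this in an enlarged crop.

Run:
```python
import cv2,numpy as np
a=cv2.imread("pics/top0.png")[110:330,120:320];b=cv2.imread("pics/scene0.png")[140:290,270:430]
a=cv2.resize(a,(545,600),interpolation=cv2.INTER_CUBIC)
cv2.imwrite("pics/c1.png",a)
```

```text
(no output)
```

View pics/c1.png

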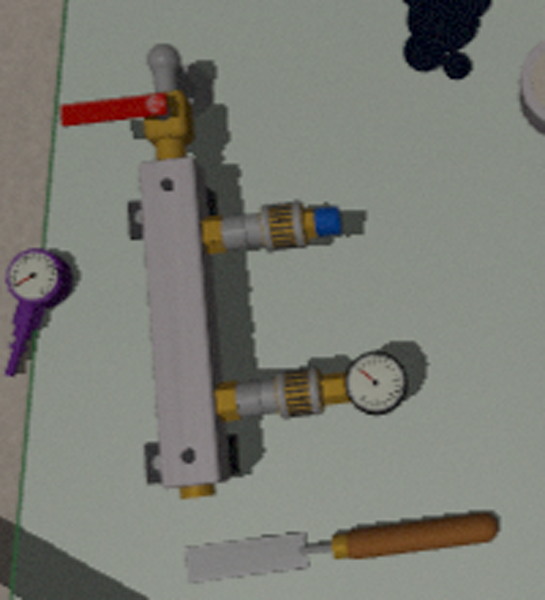

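```bash
cat > h.py <<'E'
import numpy as np
def bp(n,u,v,z):
    c=np.load(f"cam_{n}.npz");d=c["R"].T@np.linalg.solve(c["K"],[u,v,1.]);o=-c["R"].T@c["t"]
    return o+d*(z-o[2])/d[2]
def proj(n,X):
    c=np.load(f"cam_{n}.npz");p=c["K"]@(c["R"]@np.asarray(X)+c["t"]);return p[:2]/p[2]
E
python3 - <<'E'
from h import *
np.set_printoptions(precision=4,suppress=True)
f=lambda u,v,z:bp("top",120+u/2.725,110+v/2.727,z)
C=[f(141,163,.09),f(193,157,.09),f(219,479,.09),f(165,487,.09)]
print("bar",np.array(C));m=np.mean(C,0);print("mid",m,"len",np.linalg.norm(C[0]-C[3]),np.linalg.norm(C[1]-C[2]),np.linalg.norm(C[0]-C[1]))
ym=(C[3]-C[0]+C[2]-C[1])[:2];ym/=np.linalg.norm(ym);xm=np.array([ym[1],-ym[0]])
print("yaw",np.degrees(np.arctan2(xm[1],xm[0])),xm)
for n,p in dict(dial=f(376,382,.083),sleeveN=f(299,393,.078),sleeveF=f(282,226,.078),cap=f(328,221,.08)).items():
    d=p[:2]-m[:2];print(n,p,"manif",d@xm,d@ym)
g=m[:2]-xm*.130+ym*.06;print("pred case",g,"scene dial px",proj("scene",[*g,.083]),"top",proj("top",[*g,.083]), "measured scene dial ",bp("scene",311,181,.083))
T=np.array([bp("top",u,v,.026) for u,v in((324,204),(440,179),(460,246),(341,272))]);print("tray",T,[np.linalg.norm(T[i]-T[i-1]) for i in range(4)],T.mean(0))
s=[bp("top",*p,.0) for p in((189,321),(300,303))];print("knife",s)
E
```

```text
bar [[0.6487 0.2611 0.09  ]
 [0.6539 0.2242 0.09  ]
 [0.4302 0.1918 0.09  ]
 [0.4239 0.228  0.09  ]]
mid [0.5392 0.2263 0.09  ] len 0.22722311844992635 0.22612873691908975 0.03719582139443849
yaw 98.31467268164225 [-0.1446  0.9895]
dial [0.4984 0.0887 0.083 ] manif -0.1302740723020602 0.060183851577723824
sleeveN [0.4898 0.1422 0.078 ] manif -0.07602306250539977 0.061010604302544624
sleeveF [0.6079 0.1601 0.078 ] manif -0.0753621083250191 -0.058423812054094075
cap [0.6119 0.1272 0.08  ] manif -0.10856144788979233 -0.05761235453031513
pred case [0.4986 0.089 ] scene dial px [309.3575 179.1426] top [257.8263 250.0007] measured scene dial  [0.5048 0.0933 0.083 ]
tray [[ 0.6004 -0.0404  0.026 ]
 [ 0.6591 -0.2808  0.026 ]
 [ 0.5209 -0.3146  0.026 ]
 [ 0.4628 -0.0753  0.026 ]] [np.float64(0.141901858100699), np.float64(0.2474348748006675), np.float64(0.14224395258850134), np.float64(0.2462679930093182)] [ 0.5608 -0.1778  0.026 ]
knife [array([0.3567, 0.2293, 0.    ]), array([0.3986, 0.0045, 0.    ])]
```

The black-cased gauge at crop (376,382) sits in the near coupler. Its position matches the manifold prediction to about 1 mm, at manifold (-0.130, +0.060). The blank is in the far coupler. Next I'll work out the approach.

```bash
cat >> h.py <<'E'
from scipy.spatial.transform import Rotation as Ro
M=np.array([.5392,.2263]);xm=np.array([-.1446,.9895]);ym=np.array([-.9895,-.1446])
def W(mx,my,z): return np.array([*(M+xm*mx+ym*my),z])
def delta(target,axx=None):
    """turn (deg, rotvec in tool) to align tool x with +-axx pointing down, then shift (cm) in the turned tool frame"""
    from plant import robot
    s=robot.read_state();R=Ro.from_rotvec(s["orientation"]);best=None
    for sg in(1,-1):
        x=np.array([*(sg*(xm if axx is None else axx)),0]);z=np.array([0,0,-1.]);G=Ro.from_matrix(np.c_[x,np.cross(z,x),z])
        r=(R.inv()*G).as_rotvec()
        if best is None or np.linalg.norm(r)<np.linalg.norm(best[0]): best=(r,G,sg)
    r,G,sg=best
    print("t",s["t"],"pos",np.round(s["tool_pos"],4),"turn",np.round(np.degrees(r),2),"shift",np.round(G.inv().apply(np.asarray(target)-s["tool_pos"])*100,2),"now-axes",np.round(R.inv().apply(np.asarray(target)-s["tool_pos"])*100,2),"tool x =",sg,"F",np.round(s["force"],1),"open",round(s["opening"],4),"q6",round(s["q"][5],2))
E
python3 -c "
from h import *
print(W(-.077,.06,.14));delta(W(-.077,.06,.14))"
```

```text
[0.4909642 0.1414325 0.14     ]
t 0.1 pos [0.2188 0.5581 0.2177] turn [-9.000e-02  4.000e-02  6.027e+01] shift [-45.17  20.9    7.77] now-axes [-40.55 -28.84   7.81] tool x = 1 F [ 0.3 -0.3 -0.1] open 0.0927 q6 -0.09
```

```bash
python3 -m inch '[[[0,0,0,0,0,8.5,-0.4],[0,0,0,0,0,8.5,-0.4],[0,0,0,0,0,8.5,-0.4],[0,0,0,0,0,8.5,-0.4],[0,0,0,0,0,8.5,-0.4]]]' 40
python3 -m inch '[[[0,0,0,0,0,8.5,-0.4],[0,0,0,0,0,8.5,-0.4],[-4,1.8,0,0,0,0.8,-0.4],[-4,1.8,0,0,0,0,-0.4],[-4,1.8,0,0,0,0,-0.4]]]'
python3 -m inch '[[[-4,1.8,0,0,0,0,-0.4],[-4,1.8,0,0,0,0,-0.4],[-4,1.8,0,0,0,0,-0.4],[-4,1.8,0,0,0,0,-0.4],[-4,1.8,0,0,0,0,-0.4]]]'
python3 -m inch '[[[-4,1.8,0.5,0,0,0,-0.4],[-4,1.8,0.5,0,0,0,-0.4],[-2,1.5,0.5,0,0,0,-0.4],[0,0,0,0,0,0,-0.4],[0,0,0,0,0,0,-0.4]]]'
python3 -c "
from h import *
delta(W(-.077,.06,.12))"
```

```text
t: 0.6
tool_pos: [0.2189, 0.5583, 0.218]
orientation: [1.671, 2.66, -0.002]
force: [-0.2, -0.6, -0.1]
opening: 0.0652
t: 1.1
tool_pos: [0.2905, 0.4465, 0.2179]
orientation: [2.054, 2.377, -0.002]
force: [0.5, -0.2, 0.0]
opening: 0.065
t: 1.6
tool_pos: [0.4086, 0.2613, 0.2184]
orientation: [-2.055, -2.376, 0.0]
force: [0.9, 0.3, -0.7]
opening: 0.0651
t: 2.1
tool_pos: [0.4727, 0.1711, 0.2031]
orientation: [-2.056, -2.374, 0.002]
force: [-0.0, 0.7, 0.3]
opening: 0.0648
t 2.1 pos [0.4727 0.1711 0.2031] turn [-0.09 -0.01 -0.12] shift [-3.2   1.38  8.31] now-axes [-3.2   1.4   8.31] tool x = 1 F [-0.   0.7  0.3] open 0.0648 q6 0.1
```

```bash
python3 -m inch '[[[-1.6,0.7,1.6,0,0,0,-0.4],[-1.6,0.7,1.6,0,0,0,-0.4],[0,0,0,0,0,0,-0.4],[0,0,0,0,0,0,-0.4]]]'
cat >> h.py <<'E'
def wproj(X,name=None):
    from plant import robot
    import cv2
    s=robot.read_state();c=robot.read_camera("wrist");R=Ro.from_rotvec(s["orientation"]).as_matrix()
    T=c["tool_from_camera"];im=c["image"].copy()
    for i,x in enumerate(X):
        p=T[:3,:3].T@(R.T@(np.asarray(x)-s["tool_pos"])-T[:3,3]);p=c["K"]@p
        u=p[:2]/p[2];print(i,np.round(u,1),round(p[2],3));cv2.drawMarker(im,tuple(int(a) for a in np.round(u)),(255,0,255),0,12,1)
    if name: cv2.imwrite(f"pics/{name}.png",im)
E
python3 - <<'E'
from h import *
delta(W(-.077,.06,.051))
wproj([W(-.077,.06,.087),W(-.092,.06,.087),W(-.062,.06,.087),W(-.130,.06,.083),W(-.02,.115,.09),W(-.077,.06+.017,.07),W(-.077,.06-.017,.07)],"w1")
E
```

```text
t: 2.5
tool_pos: [0.4907, 0.1428, 0.1717]
orientation: [-2.054, -2.376, 0.001]
force: [0.1, 0.5, -0.2]
opening: 0.0651
t 2.5 pos [0.4907 0.1428 0.1717] turn [-0.05 -0.03  0.  ] shift [-0.13  0.   12.07] now-axes [-0.14  0.02 12.07] tool x = 1 F [ 0.1  0.5 -0.2] open 0.0651 q6 0.04
0 [275.9 214.7] 0.261
1 [275.9 231.3] 0.264
2 [275.9 197.7] 0.257
3 [275.9 269.2] 0.277
4 [207.8 147.6] 0.244
5 [257.4 209.7] 0.277
6 [294.5 209.8] 0.277
```

View pics/w1.png

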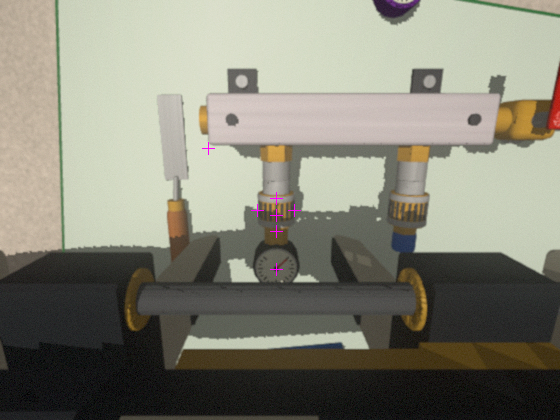

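Run:
```python
from h import *
import cv2
from plant import robot
c=robot.read_camera("wrist");print(np.round(c["K"],1),np.round(c["tool_from_camera"],4).tolist(),robot.read_state()["tool_pos"])
cv2.imwrite("pics/w2.png",cv2.resize(c["image"][130:290,195:335],None,fx=3.75,fy=3.75,interpolation=cv2.INTER_CUBIC))
```

```text
[[302.3   0.  275.3]
 [  0.  302.3 207.3]
 [  0.    0.    1. ]] [[0.0003, -0.9695, -0.245, 0.0686], [1.0, 0.0003, -0.0001, -0.0004], [0.0001, -0.245, 0.9695, -0.1663], [0.0, 0.0, 0.0, 1.0]] [0.4914063  0.14297309 0.1726229 ]
```

View pics/w2.png

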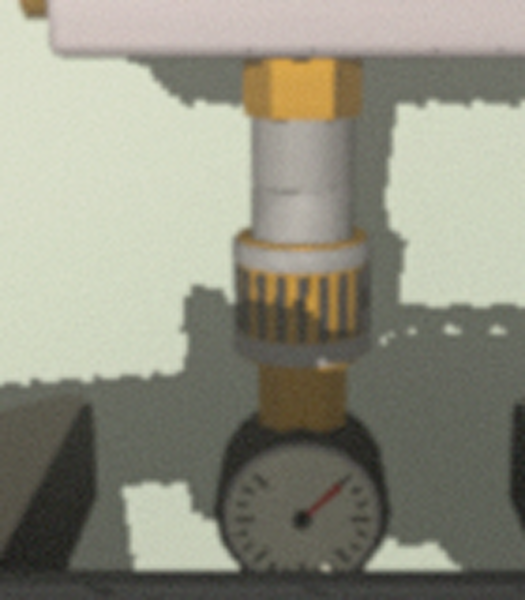

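```bash
python3 -m inch '[[[0,0,3,0,0,0,-0.4],[0,0,3,0,0,0,-0.4],[0,0,2.5,0,0,0,-0.4],[0,0,2,0,0,0,-0.4],[0,0,1.5,0,0,0,-0.4]]]'
python3 -m inch '[[[0,0,0,0,0,0,-0.4],[0,0,0,0,0,0,-0.4]]]'
python3 -c "
from h import *
delta(W(-.0755,.06,.051))"
```

```text
t: 3.1
tool_pos: [0.4911, 0.1426, 0.0511]
orientation: [-2.054, -2.377, -0.0]
force: [0.4, -0.2, -0.0]
opening: 0.0651
t: 3.3
tool_pos: [0.4919, 0.1422, 0.0525]
orientation: [2.054, 2.376, 0.001]
force: [-0.2, 0.1, 0.7]
opening: 0.0651
t 3.3 pos [0.4919 0.1422 0.0525] turn [ 0.04 -0.   -0.01] shift [ 0.09 -0.1   0.15] now-axes [ 0.09 -0.1   0.15] tool x = 1 F [-0.2  0.1  0.7] open 0.0651 q6 0.04
```

Now close on the sleeve, letting the fingers settle.

```bash
python3 -m inch '[[[0,0,0,0,0,0,1],[0,0,0,0,0,0,1],[0,0,0,0,0,0,1],[0,0,0,0,0,0,1],[0,0,0,0,0,0,1]]]' 45
python3 -m inch '[[[0.3,0,0,0,0,0,1],[0.3,0,0,0,0,0,1],[0.2,0,0,0,0,0,1],[0.1,0,0,0,0,0,1],[0,0,0,0,0,0,1]]]'
python3 -c "
from h import *
delta(W(-.0755,.06,.051))"
```

```text
t: 3.8
tool_pos: [0.4912, 0.1416, 0.0517]
orientation: [-2.055, -2.376, 0.001]
force: [0.0, -0.1, 11.2]
opening: 0.0305
t: 4.3
tool_pos: [0.4903, 0.1483, 0.0519]
orientation: [2.054, 2.374, -0.005]
force: [-0.7, -12.9, 5.0]
opening: 0.0302
t 4.3 pos [0.4903 0.1483 0.0519] turn [-0.05  0.23 -0.05] shift [-0.53 -0.04  0.09] now-axes [-0.53 -0.04  0.09] tool x = 1 F [ -0.7 -12.9   5. ] open 0.0302 q6 0.05
```

```bash
python3 -m inch '[[[0.2,0,0,0,0,0,1],[0.1,0,0,0,0,0,1],[0.1,0,0,0,0,0,1],[0,0,0,0,0,0,1],[0,0,0,0,0,0,1]]]'
python3 -c "
from h import *
delta(W(-.0755,.06,.051))"
```

```text
t: 4.8
tool_pos: [0.49, 0.1506, 0.0519]
orientation: [2.053, 2.372, -0.008]
force: [-1.4, -20.6, 6.2]
opening: 0.0298
t 4.8 pos [0.49   0.1506 0.0519] turn [-0.06  0.37 -0.07] shift [-0.77 -0.04  0.09] now-axes [-0.77 -0.03  0.09] tool x = 1 F [ -1.4 -20.6   6.2] open 0.0298 q6 0.06
```

```bash
python3 -m inch '[[[0.1,0,0,0,0,0,1],[0,0,0,0,0,0,1],[0,0,0,0,0,0,1],[0,0,0,0,0,0,1],[0,0,0,0,0,0,1]]]'
python3 - <<'E'
from h import *
import cv2
from plant import robot
c=robot.read_camera("wrist")["image"];d=robot.read_camera("scene")["image"]
cv2.imwrite("pics/w3.png",np.hstack([cv2.resize(c[100:300,180:380],(400,400)),cv2.resize(d[140:240,280:380],(400,400),interpolation=2)]))
delta(W(-.0755,.06,.051))
E
```

```text
t: 5.3
tool_pos: [0.49, 0.1506, 0.0518]
orientation: [2.053, 2.371, -0.01]
force: [-0.3, -25.0, 6.5]
opening: 0.0305
t 5.4 pos [0.49   0.1507 0.0518] turn [-0.07  0.45 -0.09] shift [-0.78 -0.03  0.08] now-axes [-0.78 -0.03  0.09] tool x = 1 F [ -0.1 -25.2   6.7] open 0.0304 q6 0.06
```

View pics/w3.png

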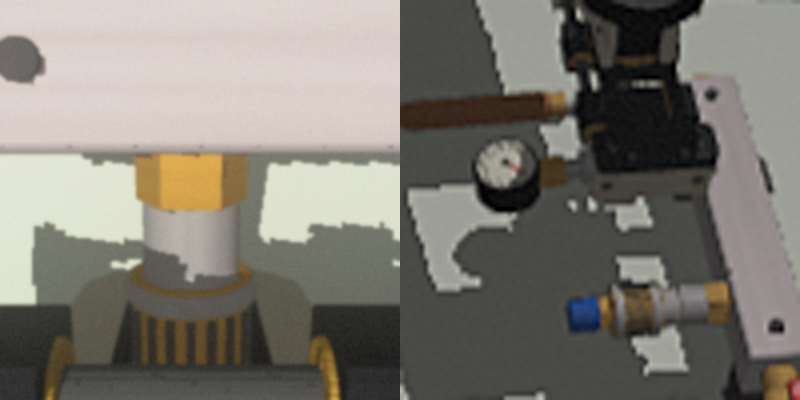

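The right crop shows grey nose between the hexagon (crop 550,172) and the gripper, so the gauge has popped forward. I'll release the sleeve now.

```bash
python3 -m inch '[[[-0.1,0,0,0,0,0,-0.4],[-0.1,0,0,0,0,0,-0.4],[0,0,0,0,0,0,-0.4],[0,0,0,0,0,0,-0.4],[0,0,0,0,0,0,-0.4]]]'
python3 - <<'E'
from h import *
import cv2
from plant import robot
c=robot.read_camera("wrist")["image"];d=robot.read_camera("scene")["image"]
cv2.imwrite("pics/w4.png",np.hstack([cv2.resize(c[100:300,180:380],(400,400)),cv2.resize(d[140:240,280:380],(400,400),interpolation=2)]))
delta(W(-.139,.06,.059))
E
```

```text
t: 5.9
tool_pos: [0.4897, 0.1539, 0.0516]
orientation: [-2.055, -2.376, -0.0]
force: [-0.6, -0.2, -0.1]
opening: 0.0637
t 6.0 pos [0.4898 0.1538 0.0516] turn [ 0.   -0.   -0.01] shift [-7.45 -0.06 -0.74] now-axes [-7.45 -0.06 -0.74] tool x = 1 F [-0.5 -0.8  0.2] open 0.0645 q6 0.06
```

View pics/w4.png

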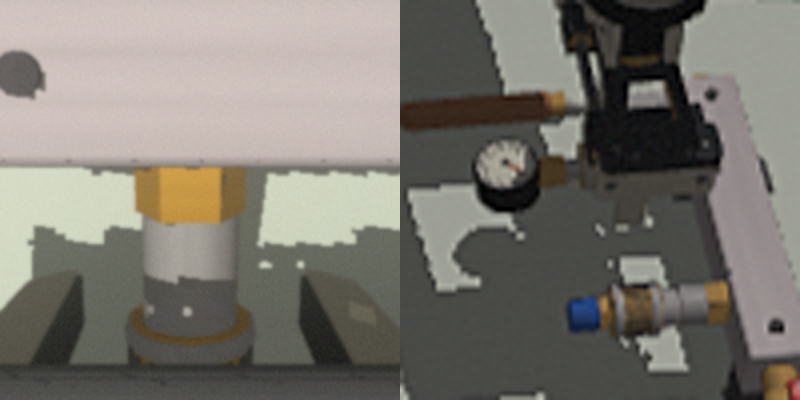

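The sleeve is home, with its band visible forward on the left, and the gauge still protrudes. I'll slide to the case at open width.

```bash
python3 -m inch '[[[-1.2,0,-0.3,0,0,0,-0.4],[-2,0,-0.2,0,0,0,-0.4],[-2,0,-0.1,0,0,0,-0.4],[-1.5,0,0,0,0,0,-0.4],[-0.7,0,0,0,0,0,-0.4]]]'
python3 -m inch '[[[0,0,0,0,0,0,-0.4],[0,0,0,0,0,0,-0.4]]]'
python3 - <<'E'
from h import *
delta(W(-.1385,.06,.058))
import cv2
from plant import robot
d=robot.read_camera("top")["image"];e=robot.read_camera("scene")["image"]
cv2.imwrite("pics/w5.png",np.hstack([cv2.resize(d[200:300,180:280],(400,400),interpolation=2),cv2.resize(e[140:240,270:370],(400,400),interpolation=2)]))
E
```

```text
t: 6.5
tool_pos: [0.5007, 0.0788, 0.0578]
orientation: [2.057, 2.374, 0.0]
force: [0.7, -0.2, 0.1]
opening: 0.0652
t: 6.7
tool_pos: [0.5004, 0.0805, 0.0576]
orientation: [-2.056, -2.375, -0.0]
force: [0.1, 0.3, -0.4]
opening: 0.0652
t 6.7 pos [0.5004 0.0805 0.0576] turn [-0.01 -0.02 -0.06] shift [ 0.01 -0.05 -0.04] now-axes [ 0.01 -0.05 -0.04] tool x = 1 F [ 0.1  0.3 -0.4] open 0.0652 q6 -0.09
```

View pics/w5.png

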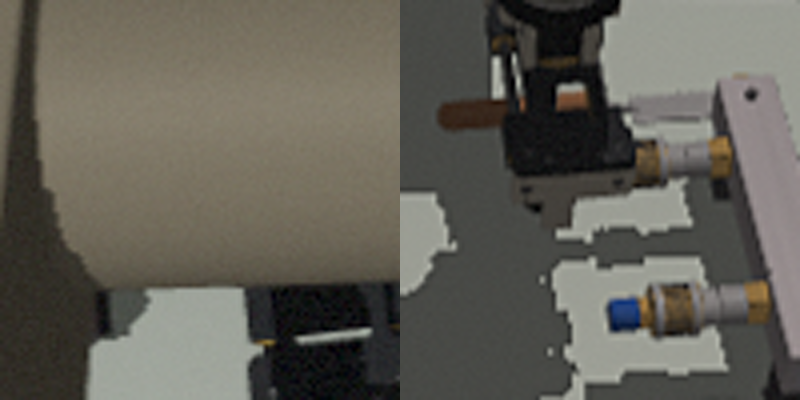

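The sleeve is home, at right crop (650,160). The gauge is hidden between the fingers, as expected. I'll close on it.

```bash
python3 -m inch '[[[0,0,0,0,0,0,1],[0,0,0,0,0,0,1],[0,0,0,0,0,0,1],[0,0,0,0,0,0,1]]]' 25
python3 -m inch '[[[-0.5,0,0,0,0,0,1],[-1,0,0,0,0,0,1],[-1,0,0,0,0,0,1],[-1,0,0,0,0,0,1],[-1,0,0,0,0,0,1]]]'
```

```text
t: 7.2
tool_pos: [0.5004, 0.0806, 0.0577]
orientation: [-2.055, -2.376, -0.0]
force: [0.1, 1.6, -0.9]
opening: 0.0437
t: 7.7
tool_pos: [0.507, 0.0345, 0.0575]
orientation: [-2.056, -2.375, 0.0]
force: [0.8, -0.2, -1.1]
opening: 0.0432
```

```bash
python3 -m inch '[[[-1.5,0,0,0,0,0,1],[-1,0,-1,0,0,0,1],[-1,0,-2,0,0,0,1],[0,0,-1,0,0,0,1],[0,0,0,0,0,0,1]]]'
python3 - <<'E'
from h import *
delta([.558,-.166,.05])
import cv2
from plant import robot
d=robot.read_camera("top")["image"];e=robot.read_camera("scene")["image"]
cv2.imwrite("pics/w6.png",np.hstack([cv2.resize(d[160:310,220:370],(400,400),interpolation=2),cv2.resize(e[120:220,230:330],(400,400),interpolation=2)]))
E
```

```text
t: 8.2
tool_pos: [0.5138, 0.0007, 0.1001]
orientation: [2.054, 2.373, 0.004]
force: [0.4, -0.1, -1.2]
opening: 0.0435
t 8.2 pos [0.5138 0.0007 0.1001] turn [ 0.24  0.05 -0.09] shift [-17.14   1.96   5.01] now-axes [-17.13   1.97   5.03] tool x = 1 F [ 0.4 -0.1 -1.2] open 0.0435 q6 -0.24
```

View pics/w6.png

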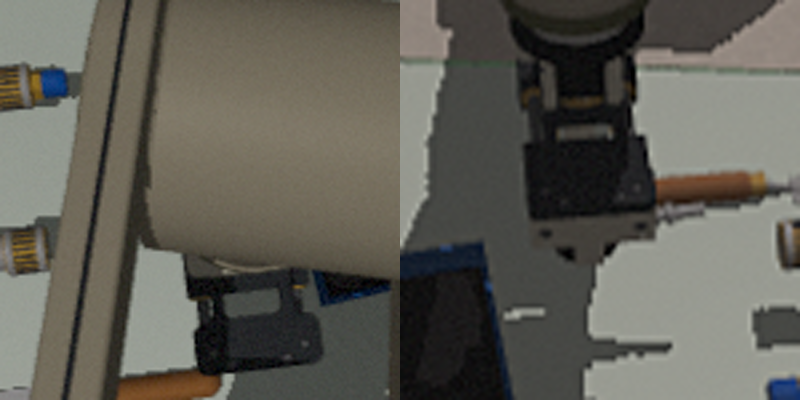

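The gauge is held, with its steel nose level at right crop (680,210). Both couplers are as expected. I'll carry it over the tray.

```bash
python3 -m inch '[[[-2,0.2,0,0,0,0,1],[-3,0.4,0,0,0,0,1],[-3.5,0.4,0,0,0,0,1],[-3.5,0.4,0,0,0,0,1],[-3,0.4,0,0,0,0,1]]]'
python3 -m inch '[[[-2,0.2,0.5,0,0,0,1],[0,0,1.5,0,0,0,1],[0,0,1.5,0,0,0,1],[0,0,1.5,0,0,0,1],[0,0,0.5,0,0,0,1]]]'
python3 -m inch '[[[0,0,0.5,0,0,0,1],[0,0,0,0,0,0,1]]]'
python3 -c "
from h import *
delta([.558,-.166,.008])"
```

```text
t: 8.8
tool_pos: [0.551, -0.1454, 0.0964]
orientation: [-2.053, -2.376, 0.001]
force: [0.1, -0.5, -1.5]
opening: 0.0437
t: 9.3
tool_pos: [0.554, -0.1621, 0.0391]
orientation: [-2.05, -2.374, 0.002]
force: [-0.6, 0.1, -1.4]
opening: 0.0438
t: 9.5
tool_pos: [0.5559, -0.1634, 0.0369]
orientation: [-2.054, -2.376, 0.0]
force: [-0.9, -0.7, -1.9]
opening: 0.0433
t 9.5 pos [ 0.5559 -0.1634  0.0369] turn [-0.05 -0.03  0.01] shift [-0.29  0.17  2.89] now-axes [-0.29  0.17  2.89] tool x = 1 F [-0.9 -0.7 -1.9] open 0.0433 q6 -0.52
```

```bash
python3 -m inch '[[[-0.2,0.1,0.8,0,0,0,1],[0,0,0.8,0,0,0,1],[0,0,0.5,0,0,0,1],[0,0,0.3,0,0,0,1],[0,0,0,0,0,0,1]]]'
python3 -m inch '[[[0,0,0.2,0,0,0,1],[0,0,0,0,0,0,1]]]'
python3 -m inch '[[[0,0,0.1,0,0,0,1],[0,0,0,0,0,0,1]]]'
```

```text
t: 10.0
tool_pos: [0.5573, -0.1659, 0.0133]
orientation: [-2.055, -2.376, 0.0]
force: [-0.5, -0.1, -0.3]
opening: 0.0432
t: 10.2
tool_pos: [0.5578, -0.1659, 0.0125]
orientation: [2.055, 2.376, 0.0]
force: [-3.3, 3.3, 6.2]
opening: 0.0435
t: 10.4
tool_pos: [0.5578, -0.1657, 0.0121]
orientation: [2.055, 2.376, 0.001]
force: [-7.0, 4.4, 11.5]
opening: 0.0436
```

```bash
python3 -m inch '[[[0,0,-0.1,0,0,0,1],[0,0,0,0,0,0,1]]]'
python3 - <<'E'
from h import *
import cv2
from plant import robot
d=robot.read_camera("wrist")["image"];e=robot.read_camera("scene")["image"]
d=cv2.convertScaleAbs(d,alpha=1.8,beta=15);e=cv2.convertScaleAbs(e,alpha=1.8,beta=15)
cv2.imwrite("pics/w7.png",np.hstack([cv2.resize(d[100:320,120:440],(436,300)),cv2.resize(e[160:260,150:270],(360,300),interpolation=2)]))
print([proj("scene",[.558,-.166,z]) for z in(.017,.03)], robot.read_state()["force"])
E
```

```text
t: 10.6
tool_pos: [0.558, -0.166, 0.0123]
orientation: [2.055, 2.375, 0.001]
force: [-1.2, 1.3, 4.8]
opening: 0.0435
[array([212.49508088, 209.17403612]), array([211.74830513, 206.19720944])] [-1.9485877   3.32432554  5.74529524]
```

View pics/w7.png

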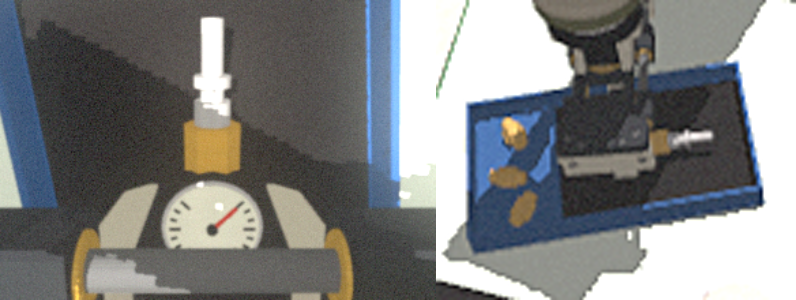

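The gauge is inside the large compartment, dial up, with its base touching the floor (about 5 N). I'll release it gently.

```bash
python3 -m inch '[[[0,0,0,0,0,0,1],[0,0,0,0,0,0,1]]]' 3
python3 -m inch '[[[0,0,0,0,0,0,0],[0,0,0,0,0,0,-0.2],[0,0,0,0,0,0,-0.35],[0,0,0,0,0,0,-0.4],[0,0,0,0,0,0,-0.4]]]'
python3 -m inch '[[[0,0,-0.5,0,0,0,-0.4],[0,0,-1.5,0,0,0,-0.4],[0,0,-3,0,0,0,-0.4],[0,0,-4,0,0,0,-0.4],[0,0,-4,0,0,0,-0.4]]]'
python3 -m inch '[[[4,0,-3,0,0,0,-0.4],[4,-3,-2,0,0,0,-0.4],[4,-4,0,0,0,0,-0.4],[3,-4,0,0,0,0,-0.4],[2,-4,0,0,0,0,-0.4]]]'
python3 - <<'E'
from h import *
import cv2
from plant import robot
d=robot.read_camera("top")["image"];e=robot.read_camera("scene")["image"]
d=cv2.convertScaleAbs(d,alpha=1.3);e=cv2.convertScaleAbs(e,alpha=1.3)
cv2.imwrite("pics/w8.png",np.hstack([cv2.resize(d[60:360,110:480],(400,324)),cv2.resize(e[130:340,120:400],(400,300),interpolation=2)[:324] if 0 else cv2.resize(e[110:340,120:404],(400,324))]))
E
```

```text
t: 10.9
tool_pos: [0.5576, -0.166, 0.0114]
orientation: [2.055, 2.376, 0.0]
force: [0.9, 0.1, -0.4]
opening: 0.0438
t: 11.4
tool_pos: [0.5575, -0.166, 0.0116]
orientation: [2.055, 2.376, -0.0]
force: [0.4, 0.1, -0.4]
opening: 0.0647
t: 11.9
tool_pos: [0.5573, -0.1659, 0.1441]
orientation: [2.055, 2.376, 0.0]
force: [0.2, 0.8, 0.1]
opening: 0.0652
t: 12.4
tool_pos: [0.3911, -0.0244, 0.1914]
orientation: [2.053, 2.376, 0.002]
force: [-0.8, -0.2, 1.5]
opening: 0.0649
```

View pics/w8.png

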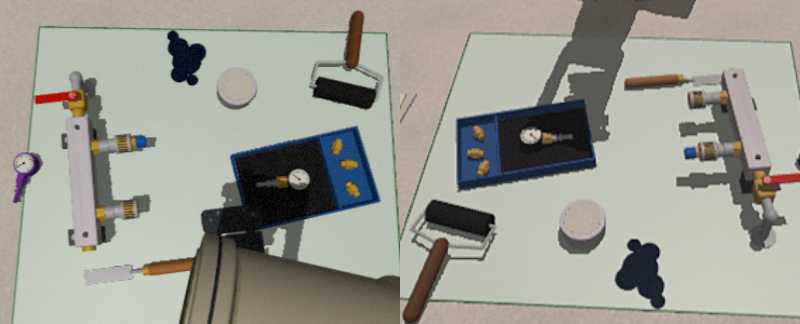

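The gauge lies dial up in the large compartment (top crop 299,179). Both sleeves are home, the blank is seated, and the bystanders have not moved. One numeric check, then I'll hand in.

```bash
python3 -m inch '[[[0,0,0,0,0,0,-0.4],[0,0,0,0,0,0,-0.4],[0,0,0,0,0,0,-0.4]]]'
python3 - <<'E'
from h import *
p=bp("top",110+299*.925,60+179*.926,.03)[:2];q=bp("scene",120+531*0-0+(531-400)*.71,110+135*.71,.03)[:2]
for a in(p,q):
    d=a-np.array([.552,-.142]);print(a,"tray_big",d@[.971,.237],d@[-.237,.971])
from plant import robot
robot.close_job()
E
```

```text
t: 12.8
tool_pos: [0.3934, -0.0263, 0.1908]
orientation: [2.056, 2.375, 0.0]
force: [-1.5, 0.1, -0.6]
opening: 0.0647
[ 0.55782756 -0.1670453 ] tray_big -0.000277173553981701 -0.02570012062949755
[ 0.5567016  -0.16285203] tray_big -0.0003766799886910849 -0.02136160281708609
the job is handed in; nothing more can be done
```

The gauge is off the manifold and lying dial up in the large compartment of the tray. I handed the job in at about 13 s of the 51 s allowed.

**What I did:** I gripped the near coupler's sleeve and pulled it back to its stop. The force rose to about 25 N, against a 14.4 N spring. The gauge popped forward, and I let the sleeve snap home. I then gripped the case across its diameter (43.5 mm measured), drew it straight out, and carried it over the tray. I lowered it until it touched the floor at about 5 N before letting go.

**Last checks:**
- **Position:** the dial is about 0 mm in x and 21 to 26 mm towards −y from the middle of the compartment. The top and scene cameras agree to about 4 mm, well inside the limits.
- **Rest of the scene:** both sleeves look home, the blanking plug is seated, the tin, knife and roller look unmoved, and the arm is clear.

**What disagreed or went unmeasured:**
- **Wrist camera:** it placed the manifold 1 to 4 mm off the top camera's estimate, so I used a position in between.
- **Contact height:** the case touched the floor with the TCP about 5 mm higher than I expected, probably because the gauge drooped slightly when gripped.
- **Not measured:** I judged the gauge's final tilt and height only by eye, from the pictures.

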